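Dry-close two seal presses and hold the good one shut

TASK

Two seal presses have just had their dies fitted; one is packed right, so its lever goes firm short of the bar, and the other is packed too thin, so its lever comes right in to the bar. Find out which is which by pressing the levers in as far as they will go with the outside of the fingers on the black sleeves, letting each spring back; nothing is to be gripped, and the bars, the levers' inner faces and the other things on the bench are left alone. Finish while holding the good press's lever firmly home (a firm hand's push of 10 to 20 N, not a heave) with the faulty one let go, so that I can tighten its die screws.

Things in the scene. Friction and masses are not known exactly. Their poses are not given: they have to be found in the camera images.
- press_1: one of two hand seal presses that look alike, lying on its side in a wooden cradle (108 x 236 x 16 mm) fixed to the table; 100 mm high. Origin at table height. y runs along the press from the handle end (y -0.11) to the head with two round brass dies (y +0.12), z up, x the way the lever is pressed in. Which of the two is packed right is not known.
- press_1_pad (a point): centre of the flat outer face of the black sleeve on press 1's lever, where to press; moves with the lever. Face 104 mm long along the point's y (towards the head), 24 mm high; point 80 mm above the table, clear below to 20 mm. The point's x points square into the sleeve, the way to press. The lever's vertical pin is 172 mm along +y and 10 mm along -x from here at any swing.
- press_1_lever (a joint): swing of press 1's lever, rad: 0 open at rest, growing as it is pressed in; 0.30 is against the bar. A return spring resists with about 1 N at first, 5 N near the bar (mid-sleeve), and opens it when let go. Packed right, it goes firm (dies meet) at about 0.20, 17 mm short of the bar; the other one goes on to the bar.
- press_2: one of two hand seal presses that look alike, lying on its side in a wooden cradle (108 x 236 x 16 mm) fixed to the table; 100 mm high. Origin at table height. y runs along the press from the handle end (y -0.11) to the head with two round brass dies (y +0.12), z up, x the way the lever is pressed in. Which of the two is packed right is not known.
- press_2_pad (a point): centre of the flat outer face of the black sleeve on press 2's lever, where to press; moves with the lever. Face 104 mm long along the point's y (towards the head), 24 mm high; point 80 mm above the table, clear below to 20 mm. The point's x points square into the sleeve, the way to press. The lever's vertical pin is 172 mm along +y and 10 mm along -x from here at any swing.
- press_2_lever (a joint): swing of press 2's lever, rad: 0 open at rest, growing as it is pressed in; 0.30 is against the bar. A return spring resists with about 1 N at first, 5 N near the bar (mid-sleeve), and opens it when let go. Packed right, it goes firm (dies meet) at about 0.20, 17 mm short of the bar; the other one goes on to the bar.
- order_pad: black notepad, 148 x 110 x 16 mm, lying near the front edge, left; origin at the centre of its underside. Leave alone.
- loupe: black eye loupe, 38 mm across, 30 mm high, near the front edge; origin at the centre of its underside. Leave alone.
- tweezers: steel tweezers, 123 mm long, 4 mm high, near the front edge; origin at the centre of its underside. Leave alone.
- small_hammer: small hammer lying near the front edge, 170 mm long, 25 mm high; origin at the centre of its underside. Leave alone.
- seal_blank_1: green stone seal blank standing between the presses' heads, 18 x 18 x 59 mm; origin at the centre of its underside. Leave alone.
- seal_blank_4: green stone seal blank standing near the front edge, right, 21 x 26 x 49 mm; origin at the centre of its underside. Leave alone.

How it is judged:
On the way, in this order (a step that is already met when the one before it is completed fails the run):
1. the faulty press's lever has been pressed right in to its bar (value of joint press_2_lever above 0.28 rad and contact force between the fingers and press_2_lever_c0 above 1 N), for 0.1 s.
2. the faulty press's lever has been let go and has sprung open (value of joint press_2_lever below 0.04 rad), for 0.1 s.
At the end, for the whole second after the job is handed in: the good press's lever is held in on its closed dies (lever above 0.185 rad) by the fingers on its sleeve with 6 to 40 N, and the faulty press's lever is open (below 0.04 rad) (value of joint press_1_lever above 0.185 rad and contact force between the fingers and press_1_lever_c0 between 6 and 40 N and value of joint press_2_lever below 0.04 rad); the arm keeps its last pose, push and grip.
It fails at once if a lever is pushed with more than 60 N (contact force between the fingers and press_1_lever_c0 above 60 N or contact force between the fingers and press_2_lever_c0 above 60 N).
It fails at once if a lever is gripped, hooked or squeezed against its bar: the fingers touch a lever's inner face or a bar (contact force between the fingers and press_1_lever_c1 above 1.5 N or contact force between the fingers and press_1_c0 above 1.5 N or contact force between the fingers and press_2_lever_c1 above 1.5 N or contact force between the fingers and press_2_c0 above 1.5 N).
It fails at once if another thing on the bench is shoved or lifted by more than 20 mm (distance of any of order_pad, loupe, tweezers, small_hammer, seal_blank_1, seal_blank_4 from where it was at the start of the episode above 0.02 m).
It also fails if it takes over 64 s, if anything falls off the work surface, if the arm or the gripper's body presses on something with over 40 N, if the wrist force passes 120 N, or if a joint passes its speed limit or range.

ROBOT

A 7-joint arm with a two-finger parallel gripper is mounted at the origin on a cart in front of the work surface, level with it; the furniture and walls round the work are solid. World frame = base frame: x ahead of the robot, y to its left, z up, the work surface at z = 0. Lengths are in m, angles in rad, forces in N, time in s.
With the tool pointing down it reaches from about 0.4 to 0.85 m from the base axis. Payload 10.4 kg.
Tool frame: the origin (TCP) lies midway between the tips of the shut fingers; the grasp point (between the pads) lies 19 mm behind it; z points along the fingers, y is the direction in which the jaws open and shut (so a half turn about z gives the same grasp; the last joint's range is limited). The gripper opens to 87 mm and grips with 3 to 60 N. Pads are 19 mm wide; open, the fingers measure 117 mm over their backs; the gripper's body (75 mm by 190 mm) begins 51 mm behind the grasp point.
Start: joints at [1.134, 0.332, -0.065, 1.46, 0.022, 1.35, -0.088], TCP at [0.251, -0.572, 0.223] pointing down, gripper open.
Joint ranges: [-2.6, 2.6], [-0.5, 2.12], [-1.47, 1.34], [0.16, 2.42], [-1.27, 4.41], [0.06, 2.06], [-2.6, 2.6]. Speed limits (rad/s): [2.22, 2.22, 2.79, 2.79, 3.14, 3.14, 3.14].

INTERFACE

Orientations are given as a unit quaternion [x, y, z, w].
In Python, from bench import r gives the robot as it stands.
- The arm moves only by the tool step_arm, never from a script. Its argument "increments" is a list of rows, each a list of 2 entries, a list of its own where there are three numbers: the shift along the tool's x, y, z in m, then the turn, a rotation vector about the tool's x, y, z in rad. A call has 1 to 5 rows; each row is the pose to reach, as a shift and turn from the pose measured when the call began, along the tool's axes at that moment; what a row does not reach only later rows make up. A row lasts 1/10 s, in which the tool goes at most 50 mm and 8.59 degrees, less where a joint would pass 70% of its speed; a pose out of reach is approached as far as the arm can. A call with a gripper value outside its range is refused whole. "hand" is the closure, from -1 (fully open) to 1 (shut), so that 0 is half open, set as the call begins (left out, the last holds). The fingers move at their own pace and stop on an object; "grip_force" is the grip in N (left out, the last holds). Time passes only in rows, so rows that repeat a pose let the fingers close. It gives the time, the measured TCP pose, the force and the opening at its end, in the units of the state.
- r.read_state(): the state, without advancing time (a new reading comes with each control period).
- r.camera(name): name is "scene" or "top"; returns a dict with "pixels" (420x560x3 uint8, blue, green, red), "camera_matrix" (3x3 intrinsics, pixels), "extrinsics" (4x4, takes a point from camera to world coordinates). Camera axes: x right, y up, looking along -z (the intrinsics and any distortion apply to the point x, -y, -z); pixel columns grow to the right and rows downward; lengths in m; the calibration is good to about 2 mm. A picture is of the moment at which its call begins. There is no depth.
- r.close_job(): hands the job in, once; it reports no verdict.
The state is a dict: "time": time; "joint_positions": joint angles; "joint_vel": joint speeds; "joint_torque": joint torques, N m; "ee_pos": TCP position; "eef_rot": TCP orientation; "ft_force": force on the tool from outside, world axes, zero at the start; "torque": the same for the moment, N m; "width": finger opening in m.
Only numpy, scipy, OpenCV 4.12 (cv2) and the standard library are available. Lean on these libraries where they do the work, as an engineer would, in place of code of your own. Each camera call takes 0.05 s, during which the arm holds its last target.

## Working session

There is one attempt and no reset: what is moved stays moved. The work goes in short steps, Python scripts to look and compute and a tool call to move; the robot and the scene stay as the last step left them, time stands still between calls to the robot, and variables do not carry over. Pictures are saved under pics/ and viewed, and the job is handed in when it is done.

Besides the shell and the picture viewer there is one more tool, called as name(argument=value, ...), one argument or row to a line, values as JSON. step_arm: Moves the arm, as the interface text tells. Its arguments: {"type":"object","properties":{"increments":{"type":"array"},"hand":{"type":"number"},"grip_force":{"type":"number"}},"required":["increments"]}

```bash
ls; mkdir -p pics; python3 - <<'E'
from bench import r
import cv2,pickle
for n in ["scene","top"]:
    c=r.camera(n); cv2.imwrite(f"pics/{n}0.png",c["pixels"]); pickle.dump(c,open(f"{n}.pkl","wb"))
    print(n,c["camera_matrix"],c["extrinsics"],c.keys())
s=r.read_state();print({k:s[k] for k in s})
E
```

```text
pics
scene [[407.39764239   0.         275.94653773]
 [  0.         407.39764239 217.02618354]
 [  0.           0.           1.        ]] [[ 0.52089047  0.47588704 -0.70866398 -0.08167105]
 [-0.85348142  0.30549053 -0.42219072 -0.38533285]
 [ 0.01557504  0.82474666  0.56528785  0.59675502]
 [ 0.          0.          0.          1.        ]] dict_keys(['pixels', 'camera_matrix', 'extrinsics'])
top [[487.16332537   0.         275.84677277]
 [  0.         487.16332537 211.31338183]
 [  0.           0.           1.        ]] [[ 0.02151322  0.99725581 -0.07083804  0.49941608]
 [-0.99976625  0.02130657 -0.0036716  -0.00531318]
 [-0.00215221  0.07090047  0.99748107  1.2790901 ]
 [ 0.          0.          0.          1.        ]] dict_keys(['pixels', 'camera_matrix', 'extrinsics'])
{'time': 0.1, 'joint_positions': array([ 1.13437853,  0.33280627, -0.0646703 ,  1.4608695 ,  0.02160296,
        1.34989514, -0.08849927]), 'joint_vel': array([ 1.16257941e-03, -1.57778111e-04, -7.98298825e-04, -2.06258445e-03,
        6.55342177e-05,  1.93186426e-04, -1.01256763e-03]), 'joint_torque': array([ 8.50250926e-04, -6.24544072e+01,  2.42927251e-02, -3.90722108e+01,
       -6.14324352e-02,  3.65327031e-02,  6.42046416e-05]), 'ee_pos': array([ 0.25115556, -0.57193325,  0.22182912]), 'eef_rot': array([ 9.78671152e-01,  2.05432141e-01, -1.66295917e-04, -6.19564980e-04]), 'ft_force': array([ 0.37075789, -0.3608527 ,  0.30341662]), 'torque': array([ 0.02722102, -0.03306914,  0.0592158 ]), 'width': 0.08681751854466029}
```

View pics/top0.png

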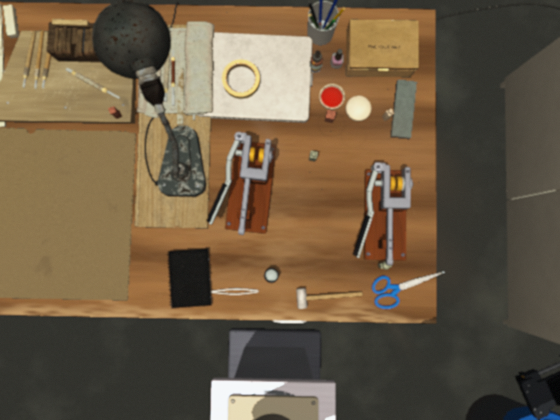

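View pics/scene0.png

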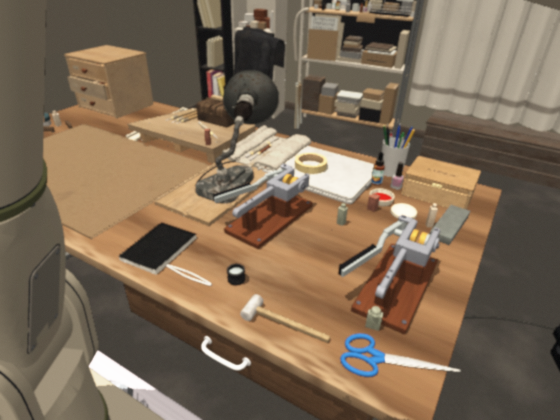

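```bash
cat > h.py <<'E'
import numpy as np,cv2,pickle
def P(c,X):
    E=c["extrinsics"];p=E[:3,:3].T@(np.asarray(X,float)-E[:3,3]);q=np.array([p[0],-p[1],-p[2]]);u=c["camera_matrix"]@q;return u[:2]/u[2]
def ray(c,uv):
    E=c["extrinsics"];d=np.linalg.inv(c["camera_matrix"])@[uv[0],uv[1],1];d=np.array([d[0],-d[1],-d[2]]);return E[:3,3],E[:3,:3]@d
def onz(c,uv,z):
    o,d=ray(c,uv);return o+d*(z-o[2])/d[2]
E
python3 - <<'E'
from h import *
t=pickle.load(open("top.pkl","rb"));s=pickle.load(open("scene.pkl","rb"))
print(P(t,[.251,-.572,.22]),P(t,[0,0,0]),P(s,[.251,-.572,.22]))
g=t["pixels"].max(2)
for nm,(x0,x1,y0,y1) in dict(L=(200,245,170,230),R=(348,385,200,268)).items():
    m=np.zeros_like(g);m[y0:y1,x0:x1]=(g[y0:y1,x0:x1]<50)*255
    n,l,st,ce=cv2.connectedComponentsWithStats(m)
    for i in range(1,n):
        if st[i,4]>25:
            print(nm,st[i],ce[i]);ys,xs=np.where(l==i)
            rc=cv2.minAreaRect(np.c_[xs,ys].astype(np.float32));bx=cv2.boxPoints(rc)
            for b in bx: print(b,onz(t,b,.092).round(4))
for nm,(x,y,w,h) in dict(L=(195,125,90,115),R=(345,155,75,115),R2=(140,30,130,180)).items():
    cv2.imwrite(f"pics/c{nm}.png",cv2.resize(t["pixels"][y:y+h,x:x+w],None,fx=5,fy=5,interpolation=cv2.INTER_CUBIC) if nm!='R2' else cv2.resize(s["pixels"][150:300,200:400],None,fx=4,fy=4))
E
```

```text
[540.62893853 368.68127316] [270.62247547 442.47177768] [635.78510372 447.68497915]
L [208 185  17  36  95] [215.72631579 202.12631579]
[206.5863 219.3638] [0.5604 0.1676 0.092 ]
[222.37839 184.27026] [0.6474 0.1316 0.092 ]
[224.66528 185.29938] [0.645  0.1259 0.092 ]
[208.8732  220.39291] [0.558 0.162 0.092]
R [354 215  15  40 150] [360.58       234.24666667]
[352.3 253.1] [ 0.486  -0.1887  0.092 ]
[365.09998 214.70001] [ 0.5801 -0.2189  0.092 ]
[368.69995 215.90002] [ 0.5773 -0.2277  0.092 ]
[355.89996 254.30002] [ 0.4833 -0.1974  0.092 ]
```

View pics/cL.png

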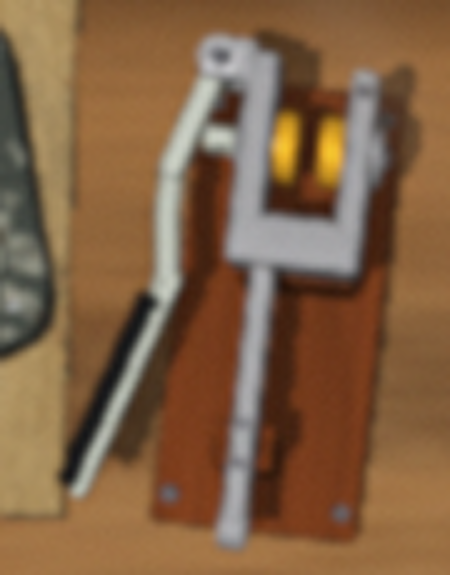

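View pics/cR.png

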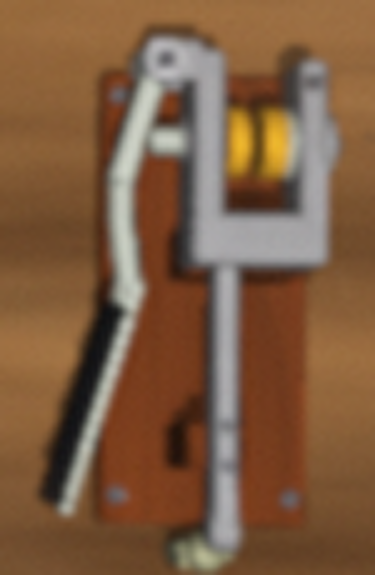

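View pics/cR2.png

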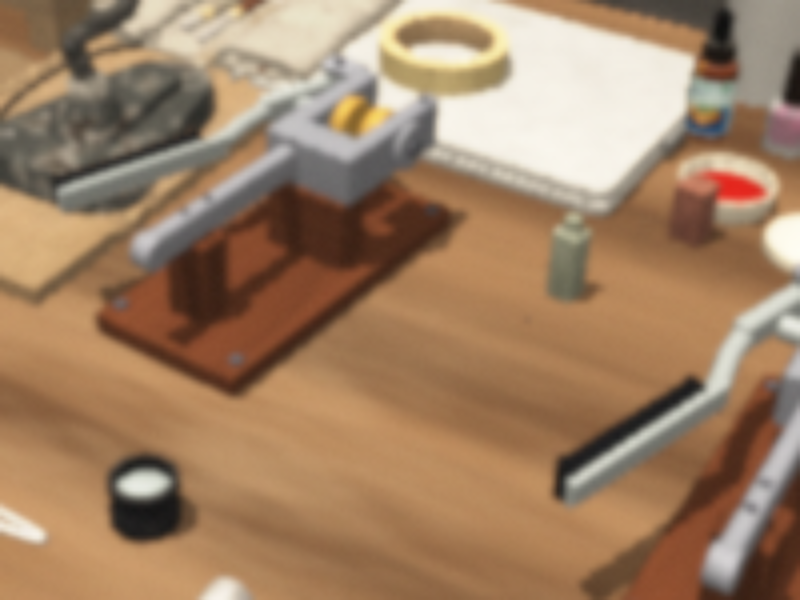

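```bash
python3 - <<'E'
from h import *
t=pickle.load(open("top.pkl","rb"))
for nm,a,b,p in [("L",(223.6,184.4),(207.6,220.2),(239,136.4)),("R",(365.6,215.6),(353.2,254),(378,166.4))]:
    A=onz(t,a,.092);B=onz(t,b,.092);Q=onz(t,p,.1)
    M=(A+B)/2; y=(A-B)[:2];L=np.linalg.norm(y);y/=L;x=np.array([y[1],-y[0]])
    d=(Q-M)[:2]
    print(nm,A.round(4),B.round(4),"mid",M.round(4),"len",L,"y",y,"x",x,"pin",Q.round(4),"local",d@x,d@y, "ang",np.arctan2(y[1],y[0]))
    # lamp
for uv,z in [((205,185),.04),((165,110),.2),((205,130),.03),((175,128),.05),((184,266),0.016),((240,292),.004),((272,274),.03),((383,266),.049)]: print(uv,onz(t,uv,z).round(3))
E
```

```text
L [0.6472 0.1286 0.092 ] [0.5584 0.1651 0.092 ] mid [0.6028 0.1469 0.092 ] len 0.0959387564044566 y [ 0.92485504 -0.3803198 ] x [-0.3803198  -0.92485504] pin [0.7655 0.0934 0.1   ] local -0.01240150183331993 0.1707797688460127 ang -0.39014206007517016
R [ 0.5779 -0.2202  0.092 ] [ 0.4839 -0.1909  0.092 ] mid [ 0.5309 -0.2055  0.092 ] len 0.09847449000847683 y [ 0.95475539 -0.29739226] x [-0.29739226 -0.95475539] pin [ 0.6984 -0.2479  0.1   ] local -0.009294733987143639 0.1725153102328308 ang -0.3019601674753442
(205, 185) [0.651 0.182 0.04 ]
(165, 110) [0.8   0.253 0.2  ]
(205, 130) [0.796 0.188 0.03 ]
(175, 128) [0.795 0.262 0.05 ]
(184, 266) [0.443 0.233 0.016]
(240, 292) [0.378 0.088 0.004]
(272, 274) [0.428 0.006 0.03 ]
(383, 266) [ 0.455 -0.273  0.049]
```

```bash
cat > go.py <<'E'
import sys
from h import *
from bench import r
from scipy.spatial.transform import Rotation as R
def go(pos,yaw):
    s=r.read_state();R0=R.from_quat(s["eef_rot"])
    Rt=R.from_matrix(np.array([[np.cos(yaw),np.sin(yaw),0],[np.sin(yaw),-np.cos(yaw),0],[0,0,-1]]))
    d=R0.inv().apply(np.array(pos)-s["ee_pos"]);w=(R0.inv()*Rt).as_rotvec()
    print("t",s["time"],"pos",s["ee_pos"].round(4),"F",s["ft_force"].round(2),"w",round(s["width"],4));print("shift",d.round(4),"turn",w.round(3))
if __name__=="__main__":
    a=list(map(float,sys.argv[1:]));go(a[:3],a[3])
E
python3 go.py .543 -.167 .2 1.269
```

```text
t 0.1 pos [ 0.2512 -0.5719  0.2218] F [ 0.37 -0.36  0.3 ] w 0.0868
shift [ 0.43   -0.2534  0.0221] turn [-0.001 -0.    -0.855]
```

step_arm(
  increments=[
    [[0.04,-0.025,0],[0,0,-0.08]],
    [[0.08,-0.05,0],[0,0,-0.16]],
    [[0.12,-0.075,0],[0,0,-0.25]],
    [[0.16,-0.1,0],[0,0,-0.33]],
    [[0.2,-0.12,0],[0,0,-0.42]],
  ],
  hand=1,
  grip_force=20,
)

```text
time: 0.6
ee_pos: [0.3866, -0.3796, 0.2219]
eef_rot: [0.914, 0.407, -0.0, -0.001]
ft_force: [0.2, 0.2, 0.7]
width: 0.0552
```

```bash
python3 go.py .543 -.167 .18 1.269
```

```text
t 0.6 pos [ 0.3866 -0.3796  0.2219] F [0.24 0.16 0.66] w 0.0552
shift [ 0.2626 -0.0261  0.042 ] turn [-0.001 -0.001 -0.432]
```

step_arm(
  increments=[
    [[0.05,-0.005,0],[0,0,-0.09]],
    [[0.1,-0.01,0],[0,0,-0.18]],
    [[0.15,-0.015,0],[0,0,-0.27]],
    [[0.2,-0.02,0],[0,0,-0.36]],
    [[0.24,-0.025,0],[0,0,-0.43]],
  ],
)

```text
time: 1.1
ee_pos: [0.5297, -0.182, 0.2218]
eef_rot: [0.804, 0.594, 0.0, -0.001]
ft_force: [0.4, -0.6, 1.0]
width: 0.0146
```

```bash
python3 go.py .543 -.167 .06 1.269
```

```text
t 1.1 pos [ 0.5297 -0.182   0.2218] F [ 0.39 -0.58  0.98] w 0.0146
shift [0.018  0.0085 0.1618] turn [-0.001 -0.001  0.003]
```

step_arm(
  increments=[
    [[0.023,0.008,0],[0,0,0]],
    [[0.023,0.008,0.04],[0,0,0]],
    [[0.023,0.008,0.08],[0,0,0]],
    [[0.023,0.008,0.11],[0,0,0]],
    [[0.023,0.008,0.12],[0,0,0]],
  ],
)

```text
time: 1.6
ee_pos: [0.5419, -0.1616, 0.0984]
eef_rot: [0.804, 0.594, -0.001, -0.003]
ft_force: [0.1, -0.0, 0.4]
width: 0.0008
```

```bash
python3 go.py .543 -.167 .058 1.269; python3 - <<'E'
from bench import r
import cv2,numpy as np
cv2.imwrite("pics/a.png",np.hstack([cv2.resize(r.camera("scene")["pixels"][130:350,230:470],None,fx=1.66,fy=1.66),cv2.resize(r.camera("top")["pixels"][130:350,230:470],None,fx=1.66,fy=1.66)]))
E
```

```text
t 1.6 pos [ 0.5419 -0.1616  0.0984] F [ 0.12 -0.02  0.41] w 0.0008
shift [-0.0048  0.0029  0.0403] turn [-0.007 -0.001  0.003]
```

View pics/a.png

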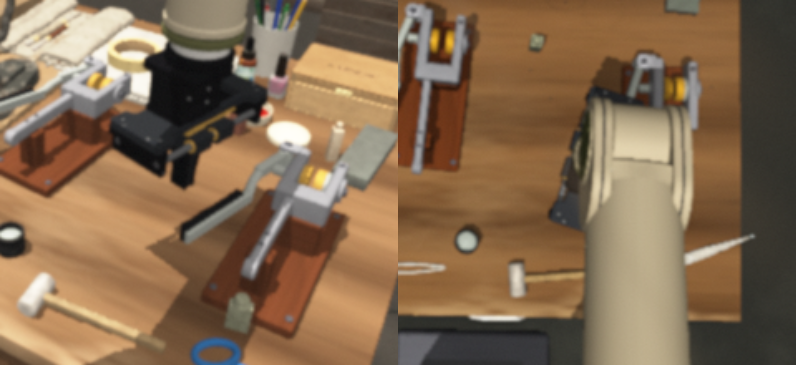

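The shut fingers hang at about (185,172) in the left crop. They are clear on the outer side of the right sleeve (215,212), and the gripper body lies along the lever. I'll go down next.

step_arm(
  increments=[
    [[0,0.002,0.02],[0,0,0]],
    [[0,0.002,0.04],[0,0,0]],
    [[0,0.002,0.04],[0,0,0]],
  ],
)

```text
time: 2.0
ee_pos: [0.5445, -0.1625, 0.0605]
eef_rot: [0.805, 0.594, -0.001, -0.003]
ft_force: [-0.3, -0.5, -0.8]
width: 0.0002
```

```bash
python3 go.py .531 -.2055 .058 1.269
```

```text
t 2.0 pos [ 0.5445 -0.1625  0.0605] F [-0.31 -0.5  -0.84] w 0.0002
shift [-0.0451 -0.0003  0.0024] turn [-0.005 -0.001  0.003]
```

step_arm(
  increments=[
    [[-0.01,0,0],[0,0,0]],
    [[-0.02,0,0],[0,0,0]],
    [[-0.03,0,0],[0,0,0]],
    [[-0.035,0,0],[0,0,0]],
    [[-0.04,0,0],[0,0,0]],
  ],
)

```text
time: 2.5
ee_pos: [0.5332, -0.2012, 0.061]
eef_rot: [0.805, 0.594, -0.0, -0.002]
ft_force: [1.8, 1.9, 0.7]
width: 0.0009
```

```bash
python3 go.py .531 -.2055 .058 1.269
```

```text
t 2.5 pos [ 0.5332 -0.2012  0.061 ] F [1.76 1.94 0.74] w 0.0009
shift [-0.0048 -0.0008  0.003 ] turn [-0.004 -0.002  0.002]
```

step_arm(
  increments=[
    [[-0.005,0,0],[0,0,-0.03]],
    [[-0.01,0,0],[0,0,-0.06]],
    [[-0.015,0,0],[0,0,-0.09]],
    [[-0.018,0,0],[0,0,-0.11]],
    [[-0.018,0,0],[0,0,-0.11]],
  ],
)

```text
time: 3.0
ee_pos: [0.5281, -0.2184, 0.0612]
eef_rot: [0.771, 0.637, 0.0, -0.002]
ft_force: [1.8, 2.9, 0.3]
width: 0.0002
```

```bash
python3 go.py .531 -.2055 .058 1.269
```

```text
t 3.0 pos [ 0.5281 -0.2184  0.0612] F [1.76 2.88 0.3 ] w 0.0002
shift [0.0132 0.0004 0.0032] turn [-0.003 -0.003  0.113]
```

step_arm(
  increments=[
    [[-0.003,0,0],[0,0,-0.02]],
    [[-0.006,0,0],[0,0,-0.04]],
    [[-0.008,0,0],[0,0,-0.06]],
    [[-0.01,0,0],[0,0,-0.07]],
    [[-0.01,0,0],[0,0,-0.07]],
  ],
)

```text
time: 3.5
ee_pos: [0.5266, -0.2273, 0.0612]
eef_rot: [0.747, 0.664, 0.001, -0.002]
ft_force: [3.1, 6.4, 1.7]
width: 0.0007
```

```bash
python3 go.py .531 -.2055 .058 1.269
```

```text
t 3.5 pos [ 0.5266 -0.2273  0.0612] F [3.14 6.42 1.66] w 0.0007
shift [0.0221 0.0018 0.0033] turn [-0.003 -0.004  0.184]
```

step_arm(
  increments=[
    [[-0.001,0,0],[0,0,0]],
    [[-0.002,0,0],[0,0,0]],
    [[-0.002,0,0],[0,0,0]],
  ],
)

```text
time: 3.8
ee_pos: [0.5266, -0.2276, 0.0612]
eef_rot: [0.747, 0.665, 0.001, -0.003]
ft_force: [0.9, 8.3, 2.4]
width: 0.0004
```

```bash
python3 go.py .531 -.2055 .058 1.269
```

```text
t 3.8 pos [ 0.5266 -0.2276  0.0612] F [0.85 8.31 2.44] w 0.0004
shift [0.0224 0.0018 0.0034] turn [-0.004 -0.006  0.186]
```

step_arm(
  increments=[
    [[-0.002,0,0],[0,0,0]],
    [[-0.003,0,0],[0,0,0]],
    [[-0.004,0,0],[0,0,0]],
    [[-0.004,0,0],[0,0,0]],
  ],
)

```text
time: 4.2
ee_pos: [0.5266, -0.2283, 0.0613]
eef_rot: [0.746, 0.666, 0.002, -0.005]
ft_force: [1.6, 13.2, 3.8]
width: 0.0003
```

```bash
python3 go.py .531 -.2055 .058 1.269;python3 - <<'E'
from bench import r
import cv2,numpy as np
cv2.imwrite("pics/b.png",np.hstack([cv2.resize(r.camera("scene")["pixels"][170:340,310:490],None,fx=3,fy=3)]))
E
```

```text
t 4.2 pos [ 0.5266 -0.2283  0.0613] F [ 1.59 13.19  3.8 ] w 0.0003
shift [0.0231 0.0018 0.0035] turn [-0.005 -0.009  0.189]
```

View pics/b.png

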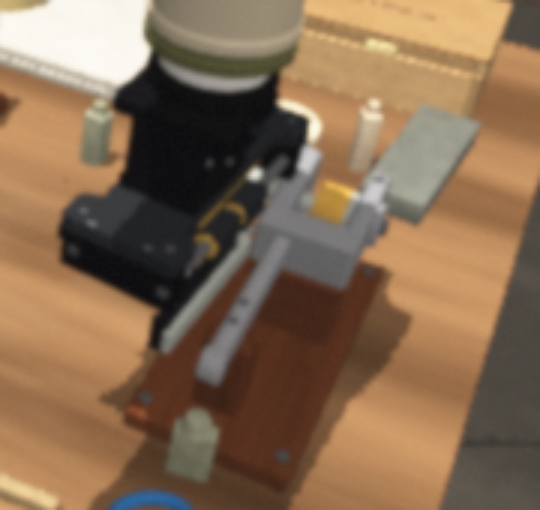

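The right press went firm with its dies shut and a gap still left to the bar: 13 N moved it under 1 mm at about 33 mm of travel. It looks like the good one, so I'll let it spring back and test the left one.

step_arm(
  increments=[
    [[0.01,0,0],[0,0,0.04]],
    [[0.025,0,0],[0,0,0.08]],
    [[0.045,0,0],[0,0,0.12]],
    [[0.06,0,0],[0,0,0.15]],
    [[0.07,0,0],[0,0,0.18]],
  ],
)

```text
time: 4.75
ee_pos: [0.5339, -0.1586, 0.0617]
eef_rot: [0.803, 0.596, 0.001, -0.005]
ft_force: [-0.8, 0.5, 0.7]
width: 0.0006
```

```bash
python3 go.py .618 .185 .18 1.18
```

```text
t 4.75 pos [ 0.5339 -0.1586  0.0617] F [-0.81  0.51  0.66] w 0.0006
shift [ 0.3541 -0.0194 -0.1154] turn [-0.007 -0.007  0.098]
```

step_arm(
  increments=[
    [[0,0,-0.04],[0,0,0]],
    [[0,0,-0.08],[0,0,0]],
    [[0,0,-0.12],[0,0,0]],
    [[0,0,-0.13],[0,0,0]],
    [[0,0,-0.13],[0,0,0]],
  ],
)

```text
time: 5.25
ee_pos: [0.5349, -0.161, 0.1933]
eef_rot: [0.803, 0.596, 0.002, -0.003]
ft_force: [-1.0, 0.8, -1.2]
width: 0.0006
```

```bash
python3 go.py .624 .2 .19 1.18; python3 - <<'E'
from bench import r
import cv2,numpy as np
a=cv2.resize(r.camera("scene")["pixels"],None,fx=1.4,fy=1.4)
cv2.imwrite("pics/c.png",a)
E
```

```text
t 5.25 pos [ 0.5349 -0.161   0.1933] F [-1.04  0.8  -1.17] w 0.0006
shift [ 0.3713 -0.0192  0.0058] turn [-0.004 -0.006  0.097]
```

View pics/c.png

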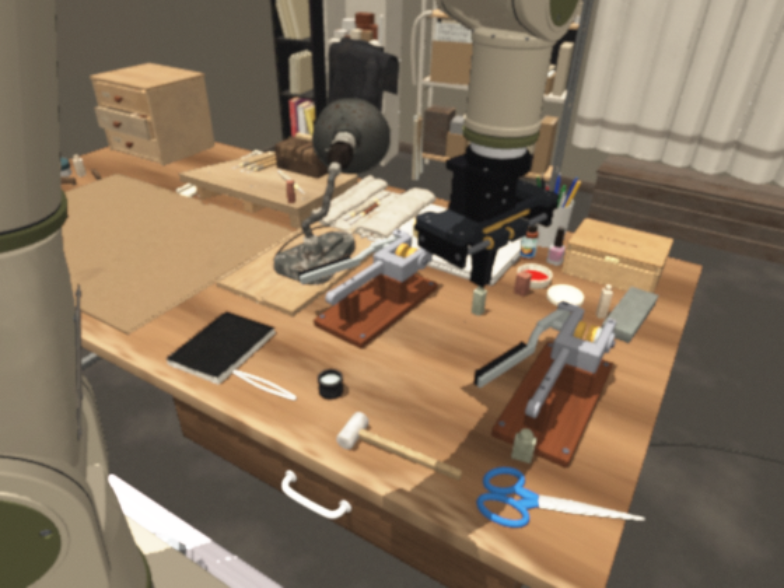

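The right lever has sprung open again at (500,362). The lamp stem and head stay beyond x 0.79, clear of the left approach.

step_arm(
  increments=[
    [[0.045,0,0],[0,0,0.01]],
    [[0.09,0,0],[0,0,0.02]],
    [[0.135,-0.005,0],[0,0,0.03]],
    [[0.18,-0.01,0],[0,0,0.04]],
    [[0.22,-0.01,0],[0,0,0.05]],
  ],
)

```text
time: 5.8
ee_pos: [0.587, 0.0547, 0.1908]
eef_rot: [0.817, 0.576, -0.001, -0.005]
ft_force: [0.0, 0.4, 1.2]
width: 0.0001
```

```bash
python3 go.py .62 .19 .19 1.18
```

```text
t 5.8 pos [0.587  0.0547 0.1908] F [0.04 0.45 1.18] w 0.0001
shift [ 0.1385 -0.0144  0.0016] turn [-0.01  -0.005  0.048]
```

step_arm(
  increments=[
    [[0.04,0,0],[0,0,0.01]],
    [[0.08,0,0],[0,0,0.02]],
    [[0.11,-0.005,0],[0,0,0.03]],
    [[0.14,-0.005,0],[0,0,0.04]],
    [[0.14,-0.005,0],[0,0,0.05]],
  ],
)

```text
time: 6.3
ee_pos: [0.6279, 0.1928, 0.1885]
eef_rot: [0.83, 0.558, -0.002, -0.007]
ft_force: [-1.5, 0.1, -0.5]
width: 0.0004
```

```bash
python3 go.py .62 .188 .06 1.18; python3 - <<'E'
from bench import r
import cv2,numpy as np
a=cv2.resize(r.camera("scene")["pixels"][:300,130:430],None,fx=2,fy=2)
cv2.imwrite("pics/d.png",a)
E
```

```text
t 6.3 pos [0.6279 0.1928 0.1885] F [-1.53  0.09 -0.47] w 0.0004
shift [-0.008  -0.0036  0.1285] turn [-0.015 -0.004  0.003]
```

View pics/d.png

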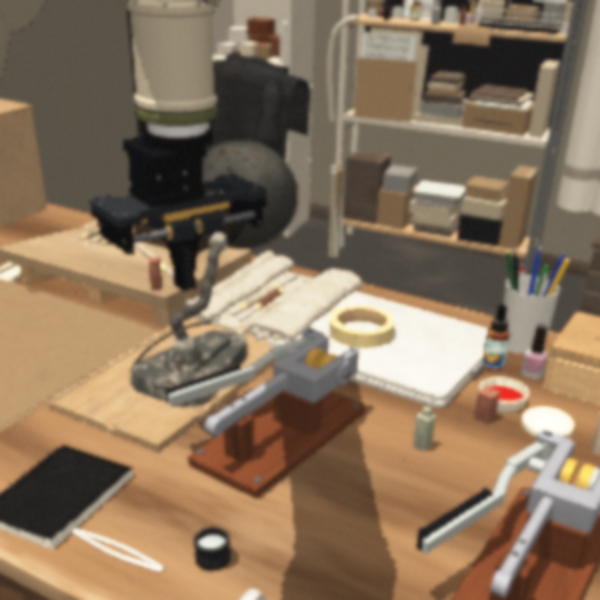

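```bash
python3 - <<'E'
from h import *
t=pickle.load(open("top.pkl","rb"))
for z in (0,.03,.05): print([onz(t,u,z).round(3)[:2] for u in [(190,196),(200,195),(205,188)]])
E
python3 go.py .593 .18 .058 1.18
```

```text
[array([0.626, 0.227]), array([0.629, 0.2  ]), array([0.648, 0.188])]
[array([0.623, 0.221]), array([0.626, 0.196]), array([0.645, 0.183])]
[array([0.621, 0.218]), array([0.624, 0.192]), array([0.642, 0.18 ])]
t 6.35 pos [0.6281 0.1902 0.1886] F [-0.26 -0.44 -0.26] w 0.0005
shift [-0.0232 -0.0268  0.1309] turn [-0.014 -0.003  0.   ]
```

step_arm(
  increments=[
    [[-0.022,-0.027,0],[-0.01,0,0]],
    [[-0.022,-0.027,0.03],[-0.014,0,0]],
    [[-0.022,-0.027,0.06],[-0.014,0,0]],
    [[-0.022,-0.027,0.08],[-0.014,0,0]],
    [[-0.022,-0.027,0.08],[-0.014,0,0]],
  ],
)

```text
time: 6.85
ee_pos: [0.5915, 0.1781, 0.1046]
eef_rot: [0.831, 0.556, -0.002, -0.001]
ft_force: [-0.4, -1.0, -0.2]
width: 0.0001
```

```bash
python3 go.py .593 .18 .058 1.18; python3 - <<'E'
from bench import r
import cv2,numpy as np
a=cv2.resize(r.camera("scene")["pixels"][100:300,150:350],None,fx=3,fy=3)
cv2.imwrite("pics/e.png",a)
E
```

```text
t 6.85 pos [0.5915 0.1781 0.1046] F [-0.42 -1.   -0.23] w 0.0001
shift [0.0025 0.0008 0.0466] turn [-0.005  0.002 -0.001]
```

View pics/e.png

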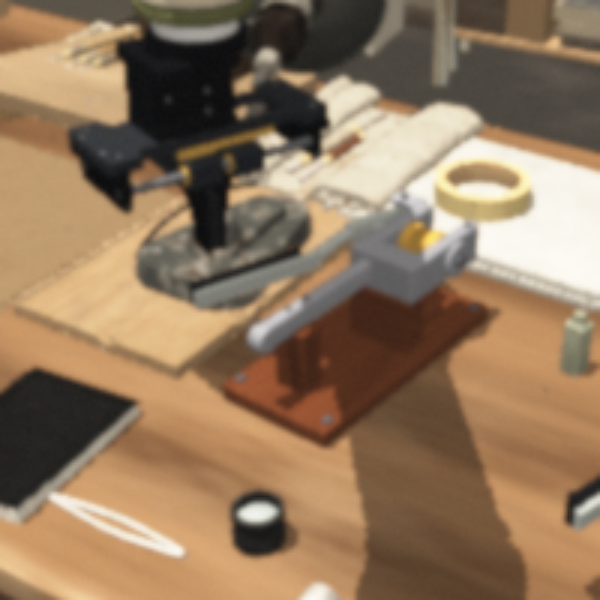

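The fingertips at (208,245) are about 15 mm outside the left sleeve and short of the lamp base. I'll go down, then press.

step_arm(
  increments=[
    [[0.002,0,0.015],[0,0,0]],
    [[0.003,0,0.03],[0,0,0]],
    [[0.003,0,0.045],[0,0,0]],
    [[0.003,0,0.045],[0,0,0]],
  ],
)

```text
time: 7.3
ee_pos: [0.5923, 0.1811, 0.0592]
eef_rot: [0.831, 0.556, -0.003, -0.002]
ft_force: [-0.1, 0.7, -0.9]
width: 0.0004
```

```bash
python3 go.py .584 .154 .058 1.18
```

```text
t 7.3 pos [0.5923 0.1811 0.0592] F [-0.09  0.72 -0.87] w 0.0004
shift [-0.0282  0.0027  0.0013] turn [-0.006  0.003 -0.001]
```

step_arm(
  increments=[
    [[-0.006,0,0],[0,0,0]],
    [[-0.012,0,0],[0,0,0]],
    [[-0.018,0,0],[0,0,0]],
    [[-0.024,0,0],[0,0,-0.03]],
    [[-0.03,0,0],[0,0,-0.06]],
  ],
)

```text
time: 7.8
ee_pos: [0.5814, 0.1531, 0.0601]
eef_rot: [0.814, 0.581, -0.002, -0.001]
ft_force: [1.7, 1.8, 0.2]
width: 0.0006
```

```bash
python3 go.py .584 .154 .058 1.18
```

```text
t 7.8 pos [0.5814 0.1531 0.0601] F [1.74 1.83 0.2 ] w 0.0006
shift [0.0017 0.0022 0.0021] turn [-0.004  0.001  0.06 ]
```

step_arm(
  increments=[
    [[-0.006,0,0],[0,0,-0.03]],
    [[-0.012,0,0],[0,0,-0.06]],
    [[-0.016,0,0],[0,0,-0.08]],
    [[-0.02,0,0],[0,0,-0.1]],
    [[-0.02,0,0],[0,0,-0.1]],
  ],
)

```text
time: 8.3
ee_pos: [0.5753, 0.1338, 0.0607]
eef_rot: [0.784, 0.621, -0.001, -0.001]
ft_force: [2.4, 2.6, 1.9]
width: 0.0006
```

```bash
python3 go.py .584 .154 .058 1.18
```

```text
t 8.3 pos [0.5753 0.1338 0.0607] F [2.42 2.61 1.85] w 0.0006
shift [0.0216 0.0038 0.0027] turn [-0.003  0.     0.16 ]
```

step_arm(
  increments=[
    [[-0.004,0,0],[0,0,-0.02]],
    [[-0.008,0,0],[0,0,-0.04]],
    [[-0.012,0,0],[0,0,-0.06]],
    [[-0.015,0,0],[0,0,-0.08]],
    [[-0.015,0,0],[0,0,-0.08]],
  ],
)

```text
time: 8.8
ee_pos: [0.5722, 0.1189, 0.0609]
eef_rot: [0.758, 0.652, -0.001, -0.001]
ft_force: [3.5, 4.2, -0.2]
width: 0.0004
```

```bash
python3 go.py .584 .154 .058 1.18
```

```text
t 8.8 pos [0.5722 0.1189 0.0609] F [ 3.53  4.2  -0.21] w 0.0004
shift [0.0364 0.0065 0.0029] turn [-0.003 -0.     0.241]
```

step_arm(
  increments=[
    [[-0.003,0,0],[0,0,-0.02]],
    [[-0.006,0,0],[0,0,-0.04]],
    [[-0.009,0,0],[0,0,-0.05]],
    [[-0.01,0,0],[0,0,-0.05]],
    [[-0.01,0,0],[0,0,-0.05]],
  ],
)

```text
time: 9.3
ee_pos: [0.5713, 0.114, 0.0612]
eef_rot: [0.74, 0.672, 0.003, -0.003]
ft_force: [9.2, 17.8, -7.9]
width: 0.0005
```

```bash
python3 go.py .584 .154 .058 1.18
```

```text
t 9.3 pos [0.5713 0.114  0.0612] F [ 9.18 17.77 -7.87] w 0.0005
shift [0.041  0.0088 0.0035] turn [-0.001 -0.007  0.294]
```

```bash
python3 - <<'E'
from bench import r
import cv2,numpy as np
a=cv2.resize(r.camera("scene")["pixels"][130:280,180:340],None,fx=4,fy=4,interpolation=2)
cv2.imwrite("pics/f.png",a);s=r.read_state();print(s["ft_force"],s["torque"],s["ee_pos"])
E
```

```text
[ 8.6356535  16.27863764 -7.59546226] [ 3.66672388 -1.93991706  0.17926071] [0.57125052 0.11404495 0.06117052]
```

View pics/f.png

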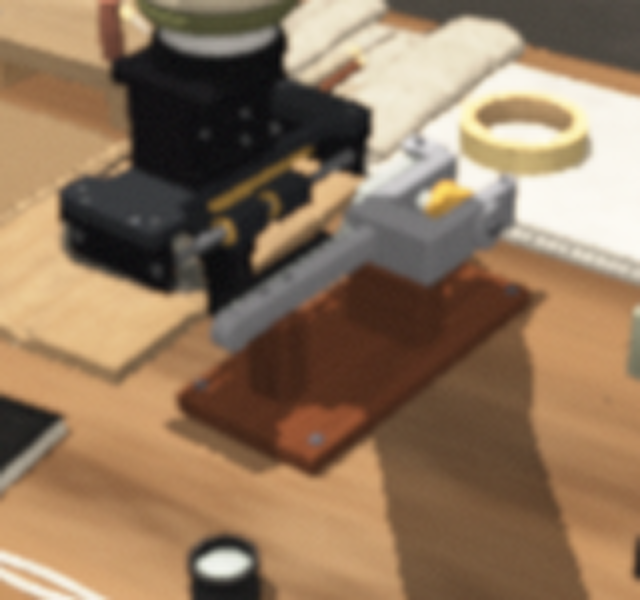

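Here the lever lies right up against the bar with no gap visible near (285,265), and it stops at about 50 mm of travel. I'll give it one more short, firm push and watch for any further travel, then let it go.

step_arm(
  increments=[
    [[-0.003,0,0],[0,0,0]],
    [[-0.005,0,0],[0,0,0]],
    [[-0.005,0,0],[0,0,0]],
    [[-0.005,0,0],[0,0,0]],
  ],
)

```text
time: 9.75
ee_pos: [0.5712, 0.1141, 0.0613]
eef_rot: [0.739, 0.674, 0.005, -0.004]
ft_force: [10.0, 17.0, -8.5]
width: 0.0006
```

```bash
python3 go.py .584 .154 .058 1.18
```

```text
t 9.75 pos [0.5712 0.1141 0.0613] F [ 9.98 16.95 -8.54] w 0.0006
shift [0.0409 0.009  0.0039] turn [-0.001 -0.014  0.298]
```

step_arm(
  increments=[
    [[0.01,0,0],[0,0,0.05]],
    [[0.025,0,0],[0,0,0.1]],
    [[0.045,0,0],[0,0,0.17]],
    [[0.06,0,0],[0,0,0.25]],
    [[0.07,0.008,0],[0,0,0.29]],
  ],
)

```text
time: 10.25
ee_pos: [0.5843, 0.1839, 0.0619]
eef_rot: [0.829, 0.559, 0.004, -0.005]
ft_force: [-0.7, -0.5, 0.2]
width: 0.0004
```

```bash
python3 go.py .593 .18 .18 1.18
```

```text
t 10.25 pos [0.5843 0.1839 0.0619] F [-0.67 -0.47  0.15] w 0.0004
shift [ 0.001   0.009  -0.1182] turn [-0.004 -0.012  0.006]
```

step_arm(
  increments=[
    [[0.003,0,-0.04],[0,0,0]],
    [[0.003,0,-0.08],[0,0,0]],
    [[0,0,-0.12],[0,0,0]],
    [[0,0,-0.13],[0,0,0]],
    [[0,0,-0.13],[0,0,0]],
  ],
)

```text
time: 10.75
ee_pos: [0.5847, 0.1818, 0.1932]
eef_rot: [0.829, 0.559, 0.004, -0.004]
ft_force: [0.1, -0.5, -0.4]
width: 0.0005
```

```bash
python3 go.py .54 -.163 .19 1.269; python3 - <<'E'
from bench import r
import cv2,numpy as np
a=cv2.resize(r.camera("scene")["pixels"][100:300,150:350],None,fx=3,fy=3)
cv2.imwrite("pics/g.png",a)
E
```

```text
t 10.75 pos [0.5847 0.1818 0.1932] F [ 0.08 -0.51 -0.39] w 0.0005
shift [-0.3363  0.0882 -0.0009] turn [-0.002 -0.012 -0.084]
```

View pics/g.png

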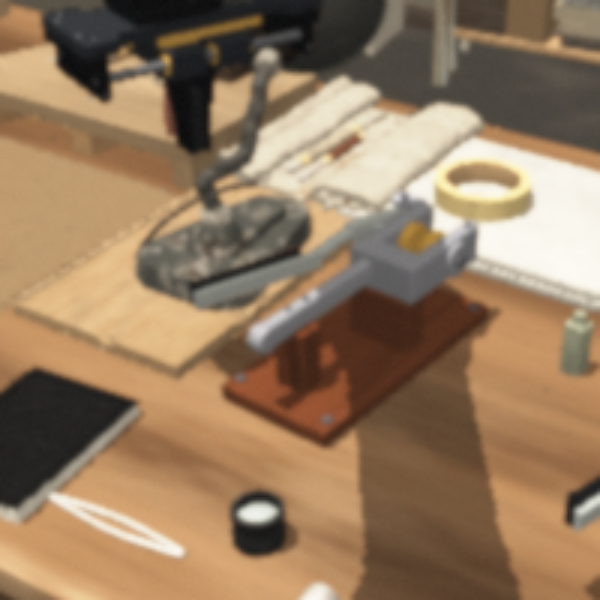

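The left (faulty) lever is open again, with its end back at (195,297) as before pressing. Next I'll return to the good press on the right.

step_arm(
  increments=[
    [[-0.045,0.01,0],[0,0,-0.01]],
    [[-0.09,0.02,0],[0,0,-0.03]],
    [[-0.13,0.03,0],[0,0,-0.04]],
    [[-0.17,0.04,0],[0,0,-0.05]],
    [[-0.21,0.055,0],[0,-0.01,-0.06]],
  ],
)

```text
time: 11.3
ee_pos: [0.554, -0.0358, 0.1867]
eef_rot: [0.812, 0.583, -0.003, -0.003]
ft_force: [0.1, 0.3, 1.2]
width: -0.0
```

```bash
python3 go.py .54 -.158 .19 1.269
```

```text
t 11.3 pos [ 0.554  -0.0358  0.1867] F [0.09 0.31 1.17] w -0.0
shift [-0.1203  0.0258 -0.0034] turn [-0.008  0.001 -0.024]
```

step_arm(
  increments=[
    [[-0.04,0.01,0],[0,0,-0.01]],
    [[-0.08,0.02,0],[0,0,-0.02]],
    [[-0.11,0.025,0],[0,0,-0.02]],
    [[-0.12,0.03,0],[0,0,-0.02]],
    [[-0.12,0.03,0],[0,0,-0.02]],
  ],
)

```text
time: 11.8
ee_pos: [0.5429, -0.1605, 0.1846]
eef_rot: [0.807, 0.59, -0.004, -0.004]
ft_force: [0.1, 0.7, 0.2]
width: 0.0003
```

```bash
python3 go.py .543 -.163 .06 1.269
```

```text
t 11.8 pos [ 0.5429 -0.1605  0.1846] F [0.12 0.66 0.24] w 0.0003
shift [-0.0022  0.0022  0.1246] turn [-0.011  0.001 -0.007]
```

step_arm(
  increments=[
    [[0,0,0.03],[-0.01,0,0]],
    [[0,0,0.06],[-0.01,0,0]],
    [[0,0,0.09],[-0.01,0,0]],
    [[0,0,0.115],[-0.01,0,0]],
    [[0,0,0.123],[-0.01,0,0]],
  ],
)

```text
time: 12.3
ee_pos: [0.5399, -0.1575, 0.0584]
eef_rot: [0.807, 0.591, -0.002, -0.002]
ft_force: [0.6, 0.2, -0.0]
width: 0.0006
```

```bash
python3 go.py .531 -.2055 .058 1.269
```

```text
t 12.3 pos [ 0.5399 -0.1575  0.0584] F [ 0.62  0.16 -0.03] w 0.0006
shift [-0.0485  0.006   0.0003] turn [-0.006  0.    -0.004]
```

step_arm(
  increments=[
    [[-0.01,0,0],[0,0,0]],
    [[-0.02,0,0],[0,0,0]],
    [[-0.03,0,0],[0,0,0]],
    [[-0.035,0,0],[0,0,0]],
    [[-0.04,0,0],[0,0,-0.02]],
  ],
)

```text
time: 12.8
ee_pos: [0.5283, -0.1963, 0.0593]
eef_rot: [0.801, 0.599, -0.001, -0.002]
ft_force: [0.7, 1.8, 0.6]
width: 0.0007
```

```bash
python3 go.py .531 -.2055 .058 1.269
```

```text
t 12.8 pos [ 0.5283 -0.1963  0.0593] F [0.73 1.83 0.56] w 0.0007
shift [-0.008   0.0052  0.0013] turn [-0.005 -0.     0.016]
```

step_arm(
  increments=[
    [[-0.005,0,0],[0,0,-0.03]],
    [[-0.01,0,0],[0,0,-0.06]],
    [[-0.015,0,0],[0,0,-0.09]],
    [[-0.018,0,0],[0,0,-0.11]],
    [[-0.018,0,0],[0,0,-0.11]],
  ],
)

```text
time: 13.3
ee_pos: [0.5235, -0.2138, 0.0597]
eef_rot: [0.766, 0.642, -0.001, -0.002]
ft_force: [2.0, 2.0, 0.7]
width: 0.0006
```

```bash
python3 go.py .531 -.2055 .058 1.269
```

```text
t 13.3 pos [ 0.5235 -0.2138  0.0597] F [1.96 2.01 0.75] w 0.0006
shift [0.0094 0.0059 0.0017] turn [-0.004 -0.001  0.126]
```

step_arm(
  increments=[
    [[-0.004,0,0],[0,0,-0.02]],
    [[-0.008,0,0],[0,0,-0.04]],
    [[-0.012,0,0],[0,0,-0.06]],
    [[-0.014,0,0],[0,0,-0.07]],
    [[-0.015,0,0],[0,0,-0.07]],
  ],
)

```text
time: 13.8
ee_pos: [0.5214, -0.2273, 0.0597]
eef_rot: [0.743, 0.67, 0.0, -0.002]
ft_force: [3.8, 8.6, 1.2]
width: 0.0009
```

```bash
python3 go.py .531 -.2055 .058 1.269
```

```text
t 13.8 pos [ 0.5214 -0.2273  0.0597] F [3.82 8.64 1.2 ] w 0.0009
shift [0.0227 0.0073 0.0018] turn [-0.003 -0.003  0.198]
```

step_arm(
  increments=[
    [[-0.002,0,0],[0,0,0]],
    [[-0.004,0,0],[0,0,0]],
    [[-0.005,0,0],[0,0,0]],
    [[-0.005,0,0],[0,0,0]],
    [[-0.005,0,0],[0,0,0]],
  ],
)

```text
time: 14.3
ee_pos: [0.5214, -0.2283, 0.0597]
eef_rot: [0.741, 0.671, 0.001, -0.004]
ft_force: [0.6, 16.2, 4.9]
width: 0.0006
```

```bash
python3 go.py .531 -.2055 .058 1.269
```

```text
t 14.3 pos [ 0.5214 -0.2283  0.0597] F [ 0.6  16.23  4.94] w 0.0006
shift [0.0236 0.0073 0.0019] turn [-0.005 -0.007  0.202]
```

```bash
python3 - <<'E'
from bench import r
import cv2,numpy as np
f=r.camera("scene")["pixels"]
a=cv2.resize(f,None,fx=1,fy=1);b=cv2.resize(f[180:320,320:460],(420,420),interpolation=2)
cv2.imwrite("pics/h.png",cv2.resize(np.hstack([a,b]),None,fx=.8,fy=.8))
for i in range(6): r.camera("top"); print(r.read_state()["ft_force"].round(1),r.read_state()["ee_pos"].round(4))
E
```

```text
[-0.5 15.5  4.7] [ 0.5214 -0.2283  0.0597]
[ 0.3 15.6  5.1] [ 0.5213 -0.2283  0.0597]
[ 0.6 15.7  5. ] [ 0.5213 -0.2283  0.0597]
[-0.3 16.1  5. ] [ 0.5214 -0.2283  0.0598]
[-0.7 15.6  4.6] [ 0.5213 -0.2283  0.0597]
[ 0.6 15.3  5. ] [ 0.5214 -0.2283  0.0598]
```

View pics/h.png

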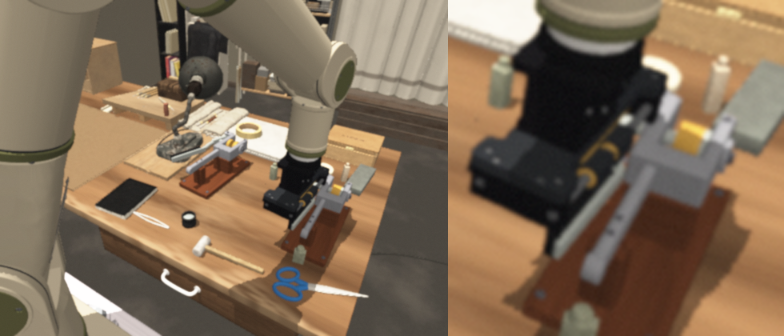

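The right lever is held on its closed dies with a gap left to the bar, at a steady 16 N or so. The left lever is open and nothing else has moved, so I'll hand it in.

```bash
python3 -c "
from bench import r
print(r.close_job())"
```

```text
the job is handed in; nothing more can be done
None
```

The right-hand press is the good one. I handed the job in while holding its lever home, so you can tighten its die screws. The left-hand press is the faulty one, and its lever is let go.

- **Right press:** with the shut fingers on the outside of the sleeve, the lever went firm at about 33 mm of travel. The dies were together and there was still a gap to the bar. I then let it spring back.
- **Left press:** the lever came right in to the bar, at about 50 mm of travel. A further firm push of about 20 N moved it no more. I let it go, and the camera showed it sprung open.
- **Last checks:** I pressed the right lever in again. The push held steady at about 16 N with no creep, which is within your 10 to 20 N. The left lever was open and nothing else on the bench looked disturbed. The job took about 15 s.
- **Slight disagreement:** the swings I worked out from the arm's position were about 0.19 rad for the right lever and 0.28 for the left. Both are 0.01 to 0.02 below the nominal 0.20 and 0.30. I put that down to camera calibration error, because both levers stopped solidly and the pictures agreed. The lever swing itself was never measured directly.

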